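# Carry a golf-shop parts tray level onto the bench scale

## Robot

A 6-joint arm with a two-finger parallel gripper is mounted at the origin on the work surface. World frame = base frame: x ahead of the robot, y to its left, z up, the work surface at z = 0. Lengths are in m, angles in rad, forces in N, time in s.
With the tool pointing down it reaches from about 0.3 to 0.875 m from the base axis. Payload 6.4 kg.
Tool frame: the origin (TCP) lies between the finger pads; the fingertips stand 11 mm ahead of it and the grasp point (between the pads) lies 8 mm behind it; x points along the fingers, z is the direction in which the jaws open and shut, and the axes are right-handed (so a half turn about x gives the same grasp; the last joint's range is limited). The gripper opens to 88 mm and grips with 3 to 60 N. Pads are 18 mm wide; open, the fingers measure 123 mm over their backs; the gripper's body (75 mm by 187 mm) begins 45 mm behind the grasp point.
Start: joints at [1.033, 0.181, 1.607, -0, 1.354, -0.206], TCP at [0.187, 0.544, 0.25] pointing down, gripper open.
Joint ranges: [-2.99, 2.99], [-0.89, 2.07], [0.3, 2.58], [-1.14, 4.28], [0, 2.63], [-3.12, 3.12]. Speed limits (rad/s): [2.57, 2.57, 3.01, 3.14, 3.14, 3.14].

## Interface

Orientations are given as a unit quaternion [w, x, y, z].
In Python, from station import r, optics gives the robot as it stands.
- The arm moves only by the shell command python3 -m jog 'ROWS'. ROWS is JSON, a list of rows, each a list of 3 entries, a list of its own where there are three numbers: the shift along the tool's x, y, z in mm, then the turn, a rotation vector about the tool's x, y, z in rad, then the opening, from 0 (shut) to 1 (fully open). In form: [[[dx, dy, dz], [ax, ay, az], claw], ...]. A call has 1 to 12 rows; each row shifts and turns the pose as measured when the row begins, along the tool's axes as they then stand; what a row does not reach is not made up. A row lasts 1/10 s, in which the tool goes at most 50 mm and 8.59 degrees, less where a joint would pass 70% of its speed; a pose out of reach is approached as far as the arm can. A call with a gripper value outside its range is refused whole. The fingers move at their own pace and stop on an object; the grip force is fixed at half the most. Time passes only in rows, so rows that do not move let the fingers close. It gives the time, the measured TCP pose, the force and the opening at its end, in the units of the state.
- r.observe(): the state, without advancing time (a new reading comes with each control period).
- optics.grab_frame(name): name is "side" or "top"; returns a dict with "frame" (384x512x3 uint8, red, green, blue), "fov_y" (degrees; the focal length in pixels is half the picture's height over the tangent of half this angle, whatever the lens; pixels are square), "cx", "cy" (the principal point, pixels), "extrinsics" (4x4, takes a point from camera to world coordinates). Camera axes: x right, y down, z forward; pixel columns grow to the right and rows downward; lengths in m; the calibration is good to about 2 mm. A picture is of the moment at which its call begins. There is no depth.
- r.job_done(): hands the job in, once; it reports no verdict.
The state is a dict: "time_s": time; "joints": joint angles; "dq": joint speeds; "joint_efforts": joint torques, N m; "eef_pos": TCP position; "eef_rot": TCP orientation; "contact_force": force on the tool from outside, world axes, zero at the start; "torque": the same for the moment, N m; "opening": opening from 0.0 (shut) to 1.0 (fully open).
Only numpy, scipy, OpenCV 4.12 (cv2) and the standard library are available. Lean on these libraries where they do the work, as an engineer would, in place of code of your own. Each camera call takes 0.05 s, during which the arm holds its last target. There are 200 camera calls.

## Task

Weigh the parts tray: first take the roll of tape off the scale's pan and leave it lying flat on the bench, then pick up the tray by its bar, carry it level past the vise and set it down gently, centred on the pan, with the jar still upright and both golf balls still in it, and let go. Do not touch the vise or the shaft standing in it (the glue is curing), and leave the spray can, the driver head and the cardboard box where they are.

Things in the scene. Friction and masses are not known exactly. Their poses are not given: they have to be found in the camera images.
- tray: Plywood tray, 170 mm (its x) by 120 mm (y), floor and walls 5 mm, rim 30 mm high, cross divider at x = 0 making two bays. At x = +-81.5 mm stand uprights 50 mm wide, 118 mm high, joined by a carrying bar. Origin: centre of the underside. About 0.35 kg empty, 0.6 kg with contents. Starts on the bench, on the left or the right half.
- tray_bar (a point): Middle of the tray's carrying bar, 110 mm above the tray's underside. The bar is 14 mm wide and 14 mm high, runs along the tray's x axis, 157 mm long; nothing lies within 20 mm under it.
- jar: Closed glass jar, 44 mm diameter, 75 mm high, standing loose in the tray's +x bay. Origin: centre of its underside, z up.
- ball1_center (a point): Centre of a loose golf ball, 42.6 mm diameter, in the tray's -x bay.
- ball2_center (a point): Centre of the second golf ball, same size, same bay.
- scale: White bench scale fixed to the bench, body 200 mm (its x) by 160 mm (its y), 38 mm high. Origin: centre of its underside. Its display is a dark strip near its +x edge. It stands on the half of the bench where the tray is not.
- scale_pan (a point): Centre of the top face of the scale's raised round steel pan: 130 mm diameter, 62 mm above the bench, 20 mm behind the scale's centre (its -x). The pan overhangs its 60 mm neck.
- roll: Roll of tan masking tape lying flat on the pan: ring of 110 mm outer diameter, 76 mm core hole, 17 mm thick wall, 48 mm high, 0.15 kg. Origin: centre of its underside, z along its axis.
- vise: Blue bench vise, fixed between tray and scale. Origin: on the bench, under the axis of a 12 mm steel shaft clamped upright in it, top 295 mm above the bench. Base disc 120 mm diameter; jaws 130 mm high, reaching 48 mm from the axis in x and y. Screw towards its +x with a cross bar at x = 98 mm, 85 mm high, y = +-63 mm.
- can: Red spray can standing beside the tray, 52 mm diameter, 150 mm high. Origin: centre of its underside. Leave alone.
- driver: Black golf driver head lying on the bench nearest the robot, about 110 mm across and 60 mm high, with a steel neck up to 75 mm high. Origin: centre of its underside. Leave alone.
- sleeve: Closed cardboard box, 45 mm (its x) by 130 mm (its y), 45 mm high, on the bench beyond the scale. Origin: centre of its underside. Leave alone.
There are look-alikes about, which are no part of the job. What is meant by the jar is not red, and is the smaller of those in its own colour.

How it is judged:
On the way, in this order (a step that is already met when the one before it is completed fails the run):
1. the roll of tape lies flat on the bench, released, clear of the scale, with the tray not yet lifted (height (world z) of roll below 0.008 m and angle between roll's own z axis and vertical below 0.12 rad and contact force between roll and scale below 0.1 N and contact force between roll and the fingers below 0.1 N and horizontal distance between roll and scale_pan above 0.1 m and height (world z) of tray below 0.02 m), for 0.2 s.
2. the tray with its contents is carried, at least 80 mm off the bench (height (world z) of tray above 0.08 m), for 0.2 s.
At the end, for the whole second after the job is handed in: The tray stands released and at rest on the scale's pan, centred within 20 mm and level within 3 degrees, with the jar upright and both balls inside it; the tape roll lies flat on the bench, clear of the scale (at least 100 mm from the pan's centre) and released (horizontal distance between tray and scale_pan below 0.02 m and z of tray in the frame of scale_pan between -0.004 and 0.006 m and angle between tray's own z axis and vertical below 0.05 rad and linear speed of each of tray, roll below 0.02 m/s and contact force between each of tray, roll and the fingers below 0.1 N and contact force between tray and scale above 1 N and x of ball1_center in the frame of tray between -0.09 and 0.09 m and y of ball1_center in the frame of tray between -0.065 and 0.065 m and z of ball1_center in the frame of tray between -0.005 and 0.06 m and x of ball2_center in the frame of tray between -0.09 and 0.09 m and y of ball2_center in the frame of tray between -0.065 and 0.065 m and z of ball2_center in the frame of tray between -0.005 and 0.06 m and x of jar in the frame of tray between -0.09 and 0.09 m and y of jar in the frame of tray between -0.065 and 0.065 m and z of jar in the frame of tray between -0.005 and 0.02 m and angle between jar's own z axis and vertical below 0.25 rad and height (world z) of roll below 0.008 m and angle between roll's own z axis and vertical below 0.12 rad and contact force between roll and scale below 0.1 N and horizontal distance between roll and scale_pan above 0.1 m); the robot touches nothing.
It fails at once if the tray is tipped by more than 15 degrees (angle between tray's own z axis and vertical above 0.26 rad).
It fails at once if the jar falls over (tilts beyond 30 degrees) (angle between jar's own z axis and vertical above 0.52 rad).
It fails at once if the vise or its shaft is touched (more than 1 N) (contact force between vise and anything else above 1 N).
It fails at once if the tray is dropped or thumped onto the scale (faster than 0.35 m/s within 40 mm of the pan, as in a fall of more than about 6 mm) (linear speed of tray above 0.35 m/s and z of tray in the frame of scale_pan below 0.04 m and horizontal distance between tray and scale_pan below 0.1 m).
It fails at once if the spray can, the driver head or the cardboard box is shifted by more than 25 mm or knocked over (distance of any of can, driver, sleeve from where it was at the start of the episode above 0.025 m or angle between any of can, driver, sleeve's own z axis and vertical above 0.4 rad).
It also fails if it takes over 72 s, if anything falls off the work surface, if the arm or the gripper's body presses on something with over 40 N, if the wrist force passes 120 N, or if a joint passes its speed limit or range.

## Working session

There is one attempt and no reset: what is moved stays moved. The work goes in short steps, Python scripts to look and compute and a shell command to move; the robot and the scene stay as the last step left them, time stands still between calls to the robot, and variables do not carry over. Pictures are saved under pics/ and viewed, about 8 in all and at most 12, crops included, and the job is handed in when it is done.

```bash
ls; mkdir -p pics
python3 - <<'E'
from station import r, optics
import cv2,numpy as np
print(r.observe())
for n in("side","top"):
    g=optics.grab_frame(n); np.save(f'pics/{n}0.npy',g["frame"])
    print(n,g["fov_y"],g["cx"],g["cy"],np.round(g["extrinsics"],4).tolist(), [k for k in g])
    cv2.imwrite(f'pics/{n}0.png',cv2.resize(g["frame"][:,:,::-1],(800,600),interpolation=cv2.INTER_CUBIC))
E
```

```text
pics
{'time_s': 0.0, 'joints': array([ 1.03271255e+00,  1.81541915e-01,  1.60799858e+00,  1.92483803e-05,
        1.35376302e+00, -2.06262598e-01]), 'dq': array([-5.62378278e-05,  1.82848774e-04,  1.11162836e-03,  5.42279190e-04,
        2.32524159e-04,  6.22625364e-04]), 'joint_efforts': array([-1.09142147e-03, -4.33888113e+01, -3.41833270e+01,  7.00308988e-02,
        3.89385503e-02, -1.25444526e-04]), 'eef_pos': array([0.18700868, 0.54320622, 0.24881417]), 'eef_rot': array([ 0.57515344, -0.41079441,  0.57626671,  0.41032079]), 'contact_force': array([-0.58210542,  0.74451377, -0.15618022]), 'torque': array([-0.04222606, -0.02380328,  0.01983703]), 'opening': 1.0028922102264548}
side 51.52183853764629 247.6063974258105 188.72978924001234 [[0.9135, -0.1912, 0.3592, 0.171], [-0.4069, -0.4444, 0.7981, -0.8813], [0.0071, -0.8752, -0.4838, 0.616], [0.0, 0.0, 0.0, 1.0]] ['frame', 'fov_y', 'cx', 'cy', 'extrinsics']
top 56.21790215601096 259.6968670286373 194.56616555019076 [[-0.0119, -0.981, 0.1936, 0.3501], [-0.9999, 0.0114, -0.0035, -0.0147], [0.0012, -0.1936, -0.9811, 1.1416], [0.0, 0.0, 0.0, 1.0]] ['frame', 'fov_y', 'cx', 'cy', 'extrinsics']
```

View pics/top0.png

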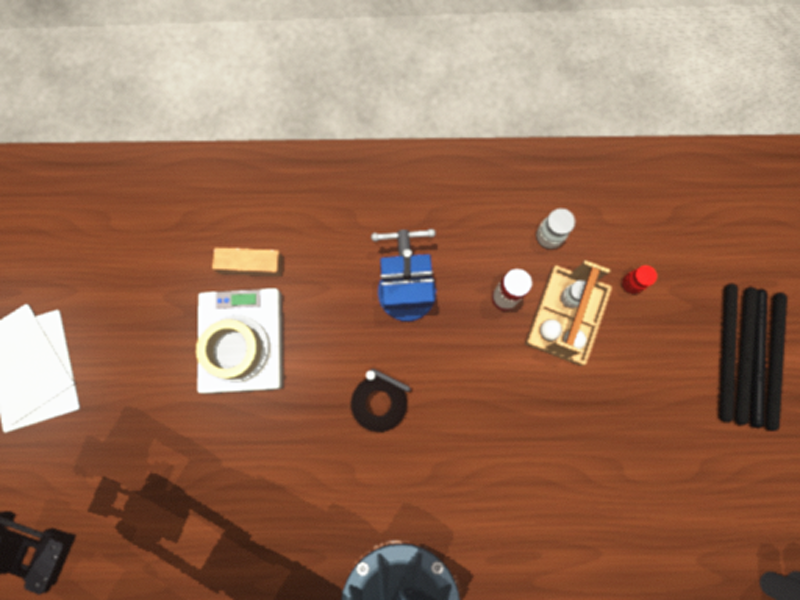

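View pics/side0.png

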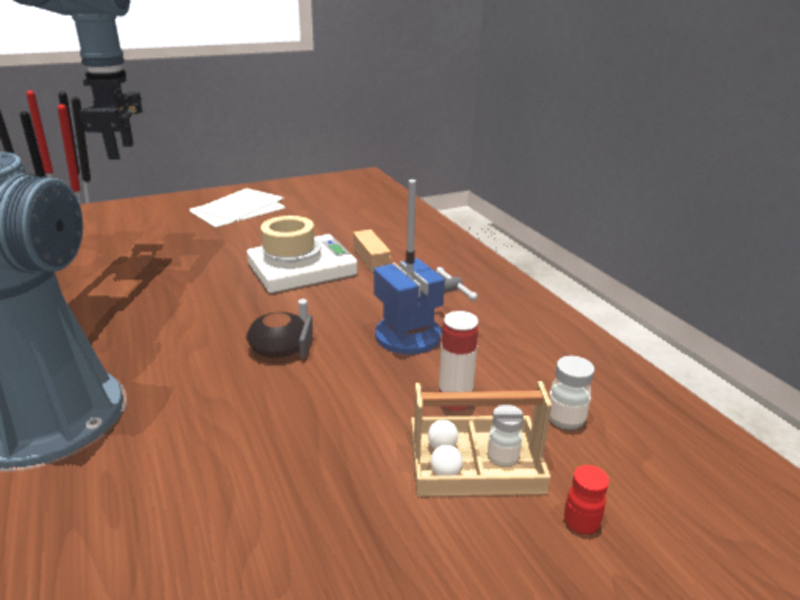

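The top view shows the scale at (240,340) with the roll at (230,350), the vise with its shaft at (407,265), and the driver at (380,400). It also shows the can at (512,290), the tray at (570,315) with its bar from (597,266) to (570,345), and the sleeve at (246,260). The side view agrees. The red jar and the larger grey jar are the look-alikes.

```bash
cat > h.py <<'E'
import numpy as np,cv2
from scipy.spatial.transform import Rotation as R
from station import r,optics
def cam(g):
    f=192/np.tan(np.radians(g["fov_y"])/2); return f,g["cx"],g["cy"],np.array(g["extrinsics"])
def ray(g,p):
    f,cx,cy,E=cam(g); d=E[:3,:3]@[(p[0]-cx)/f,(p[1]-cy)/f,1]; return E[:3,3],d/np.linalg.norm(d)
def onz(g,p,z):
    o,d=ray(g,p); return o+d*(z-o[2])/d[2]
def proj(g,P):
    f,cx,cy,E=cam(g); q=E[:3,:3].T@(np.asarray(P)-E[:3,3]); return q[:2]/q[2]*f+[cx,cy]
def mask(g,lo,hi,box=None):
    hsv=cv2.cvtColor(g["frame"],cv2.COLOR_RGB2HSV); m=cv2.inRange(hsv,np.array(lo),np.array(hi))
    if box:
        k=np.zeros_like(m); x0,y0,x1,y1=box; k[y0:y1,x0:x1]=1; m*=k
    return m
def tool(): # rotation matrix, pos
    s=r.observe(); q=s["eef_rot"]; return R.from_quat([*q[1:],q[0]]).as_matrix(),np.array(s["eef_pos"]),s
def togo(P,yawz=None):
    """shift (mm, tool axes after the turn) to TCP P; yawz: wanted world heading of jaw axis, tool pointing down"""
    M,p,s=tool()
    T=M
    if yawz is not None:
        if np.cos(yawz)*M[0,2]+np.sin(yawz)*M[1,2]<0: yawz+=np.pi
        x=np.array([0,0,-1.]);z=np.array([np.cos(yawz),np.sin(yawz),0]);T=np.c_[x,np.cross(z,x),z]
    print("pos",p.round(4),"toolx",M[:,0].round(3),"jaw heading",np.degrees(np.arctan2(M[1,2],M[0,2])).round(1),"j",s["joints"].round(2),"t",round(s["time_s"],1),"open",round(s["opening"],3),"F",np.round(s["contact_force"],1))
    print("turn rotvec (tool)",R.from_matrix(M.T@T).as_rotvec().round(3)," shift in present axes mm",(M.T@(np.asarray(P)-p)*1000).round(1)," in turned axes",(T.T@(np.asarray(P)-p)*1000).round(1))
E
cat > m.py <<'E'
from h import *
t=optics.grab_frame("top"); s=optics.grab_frame("side"); S=.64
def big(m):
    c=max(cv2.findContours(m,cv2.RETR_EXTERNAL,cv2.CHAIN_APPROX_NONE)[0],key=cv2.contourArea); return c
# roll
m=mask(t,(15,50,120),(35,255,255),(120,195,182,250)); c=big(m); e=cv2.fitEllipse(c); print("roll ell",e)
print(" roll ctr z.11",onz(t,e[0],.11).round(4), "diam",[np.linalg.norm(onz(t,np.array(e[0])+[d,0],.11)-onz(t,np.array(e[0])-[d,0],.11)).round(4) for d in [e[1][0]/2,e[1][1]/2]])
# scale
m=mask(t,(0,0,170),(180,40,255),(118,180,186,256)); q=cv2.minAreaRect(big(m)); b=cv2.boxPoints(q)
W=np.array([onz(t,p,.038)[:2] for p in b]); print("scale corners\n",W.round(4),"sides",np.linalg.norm(W-np.roll(W,1,0),axis=1).round(3),"ctr",W.mean(0).round(4))
# bar
def hs(g,p): print(cv2.cvtColor(g["frame"],cv2.COLOR_RGB2HSV)[int(p[1]),int(p[0])])
hs(t,(584*S,305*S)); hs(s,(480*S,397*S)); hs(t,(560*S,325*S))
for g,nm,box in((t,"top",(330,160,400,240)),(s,"side",(255,240,360,270))):
    m=mask(g,(6,140,130),(14,255,255),box); cv2.imwrite(f"pics/bar_{nm}.png",m)
    c=big(m); q=cv2.minAreaRect(c); print(nm,"bar rect",np.round(cv2.boxPoints(q),1).tolist(),cv2.contourArea(c))
# points by eye
for n,p,z in [("shaft top",(407,253),.295),("sleeve",(246,256),.045),("can top",(517,284),.15),("driver",(380,404),.03),("vise base",(407,300),0.02)]:
    print(n,onz(t,np.array(p)*S,z).round(3))
E
python3 m.py
```

```text
roll ell ((145.1727294921875, 223.28463745117188), (26.318317413330078, 28.32132339477539), 84.708740234375)
 roll ctr z.11 [0.4733 0.3123 0.11  ] diam [np.float64(0.0757), np.float64(0.0815)]
scale corners
 [[0.6035 0.4014]
 [0.6016 0.238 ]
 [0.3962 0.2314]
 [0.3981 0.3891]] sides [0.206 0.163 0.205 0.158] ctr [0.4998 0.315 ]
[ 14 166 235]
[ 12 138 221]
[ 20  23 239]
top bar rect [[330.0, 160.0], [399.0, 160.0], [399.0, 239.0], [330.0, 239.0]] 5182.0
side bar rect [[333.0, 250.0], [333.0, 245.0], [338.0, 245.0], [338.0, 250.0]] 2.5
shaft top [ 0.599 -0.021  0.295]
sleeve [0.669 0.304 0.045]
can top [ 0.58 -0.22  0.15]
driver [0.371 0.034 0.03 ]
vise base [ 0.58  -0.021  0.02 ]
```

```bash
cat > m2.py <<'E'
from h import *
from m import big,t,s
for g,nm,box in((t,"top",(345,160,395,240)),(s,"side",(255,240,360,262))):
    m=mask(g,(8,110,165),(17,255,255),box)
    c=big(m); q=cv2.minAreaRect(c); print(nm,"bar rect",np.round(cv2.boxPoints(q),1).tolist(),cv2.contourArea(c))
    if nm=="top":
        W=np.array([onz(g,p,.117)[:2] for p in cv2.boxPoints(q)]); print(W.round(4),np.linalg.norm(W-np.roll(W,1,0),axis=1).round(3),W.mean(0).round(4))
m=mask(t,(15,60,100),(35,255,255),(115,190,190,256))
cs,h=cv2.findContours(m,cv2.RETR_CCOMP,cv2.CHAIN_APPROX_NONE)
for c in cs:
    if len(c)>20: e=cv2.fitEllipse(c); print(cv2.contourArea(c),np.round(e[0],1),np.round(e[1],1))
a=cv2.resize(t["frame"][150:262,110:222,::-1],(560,560),interpolation=cv2.INTER_CUBIC)
b=cv2.resize(t["frame"][150:262,300:412,::-1],(560,560),interpolation=cv2.INTER_CUBIC)
cv2.imwrite("pics/c1.png",cv2.resize(np.hstack([a,b]),(800,400)))
E
python3 m2.py | tail -n 12
```

```text
can top [ 0.58 -0.22  0.15]
driver [0.371 0.034 0.03 ]
vise base [ 0.58  -0.021  0.02 ]
top bar rect [[339.5, 222.10000610351562], [359.3999938964844, 160.89999389648438], [395.3999938964844, 172.60000610351562], [375.3999938964844, 233.8000030517578]] 644.5
[[ 0.4694 -0.2458]
 [ 0.6504 -0.3148]
 [ 0.6134 -0.4182]
 [ 0.4348 -0.3462]] [0.106 0.194 0.11  0.193] [ 0.542  -0.3313]
side bar rect [[268.79998779296875, 240.8000030517578], [355.0, 238.89999389648438], [355.29998779296875, 253.8000030517578], [269.1000061035156, 255.6999969482422]] 723.0
14.5 [126.3 223.8] [ 2.8 13.5]
100.5 [139.3 220.2] [41.1 52.4]
137.0 [147.6 223.8] [27.2 31.9]
```

View pics/c1.png

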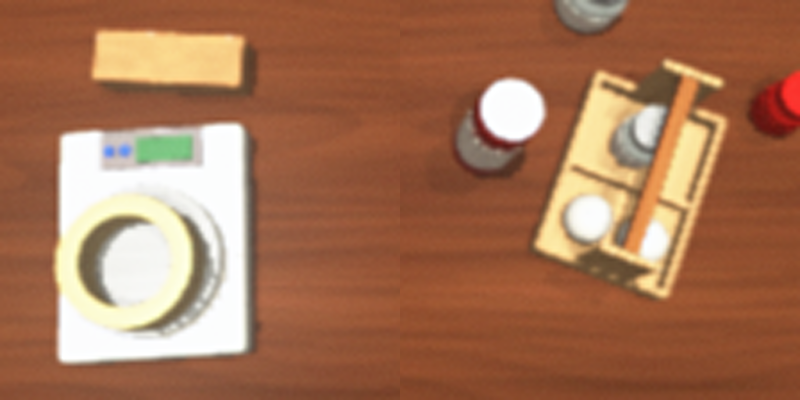

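```bash
python3 - <<'E' | tail -n 14
from h import *
t=optics.grab_frame("top"); s=optics.grab_frame("side"); K=112/400
c=lambda x,y:np.array([110+x*K,150+y*K]); d=lambda x,y:np.array([300+(x-400)*K,150+y*K])
# pan right edge, bottom edge
print("pan right edge",onz(t,c(224,255),.062).round(4),"pan bottom edge",onz(t,c(165,338),.062).round(4),"top edge",onz(t,c(150,185),.062).round(4))
print("scale corners",[onz(t,c(*p),.038)[:2].round(4).tolist() for p in [(60,130),(243,125),(250,355),(60,362)]])
print("bar ends",[onz(t,d(*p),.117)[:2].round(4).tolist() for p in [(684,78),(633,252)]])
print("rim corners",[onz(t,d(*p),.03)[:2].round(4).tolist() for p in [(597,72),(727,117),(667,297),(535,252)]])
print("roll",onz(t,c(125,262),.11).round(4), "can",onz(t,d(512,110),.15).round(4))
# refine the bar by mask centre line
m=mask(t,(5,150,180),(14,255,255),(360,165,400,225)); ys,xs=np.nonzero(m); k=cv2.connectedComponentsWithStats(m)
print(k[2][1:],k[3][1:])
# two-view bar middle: side ends by eye
S=.64
for a in [(420,397),(542,397)]: print("side bar end z.11",onz(s,np.array(a)*S,.11).round(4))
togo((.473,.312,.2),0)
E
```

```text
pan right edge [0.4837 0.2448 0.062 ] pan bottom edge [0.4147 0.2915 0.062 ] top edge [0.5445 0.31   0.062 ]
scale corners [[0.5989, 0.3987], [0.6016, 0.2379], [0.401, 0.2255], [0.397, 0.3866]]
bar ends [[0.6164, -0.3718], [0.4729, -0.3198]]
rim corners [[0.6454, -0.3246], [0.6028, -0.4376], [0.4439, -0.3724], [0.4843, -0.2604]]
roll [0.4731 0.3128 0.11  ] can [ 0.5832 -0.2217  0.15  ]
[[363 171  20  50 196]
 [390 182   2   2   2]] [[372.79591837 194.76020408]
 [390.5        182.5       ]]
side bar end z.11 [ 0.4747 -0.3138  0.11  ]
side bar end z.11 [ 0.6203 -0.3771  0.11  ]
pos [0.1873 0.5436 0.2496] toolx [-0. -0. -1.] jaw heading 71.0 j [ 1.03  0.18  1.61 -0.    1.35 -0.21] t 0.4 open 1.0 F [ 0.3 -0.7  0.3]
turn rotvec (tool) [ 1.239 -0.     0.   ]  shift in present axes mm [  49.6 -345.6 -125.9]  in turned axes [  49.6 -231.6  285.7]
```

```bash
python3 -c "
from h import *
togo((.488,.3565,.17))"
```

```text
pos [0.1873 0.5436 0.2496] toolx [-0. -0. -1.] jaw heading 71.0 j [ 1.03  0.18  1.61 -0.    1.35 -0.21] t 0.4 open 1.0 F [ 0.3 -0.7  0.3]
turn rotvec (tool) [0. 0. 0.]  shift in present axes mm [  79.6 -345.3  -78.9]  in turned axes [  79.6 -345.3  -78.9]
```

```bash
python3 -m jog '[[[8,-35,-8],[0,0,0],1],[[8,-35,-8],[0,0,0],1],[[8,-35,-8],[0,0,0],1],[[8,-35,-8],[0,0,0],1],[[8,-35,-8],[0,0,0],1],[[8,-35,-8],[0,0,0],1],[[8,-35,-8],[0,0,0],1],[[8,-35,-8],[0,0,0],1],[[8,-35,-8],[0,0,0],1],[[8,-30,-7],[0,0,0],1],[[0,0,0],[0,0,0],1]]'; python3 -c "
from h import *
togo((.488,.3565,.084))
t=optics.grab_frame('top'); cv2.imwrite('pics/c2.png',cv2.resize(t['frame'][130:270,90:250,::-1],(640,560),interpolation=cv2.INTER_CUBIC))
print(proj(t,(.488,.3565,.084)))"
```

```text
time_s: 1.5
eef_pos: [0.4992, 0.3515, 0.1678]
eef_rot: [0.576, -0.411, 0.573, 0.413]
contact_force: [-0.2, -0.6, -0.6]
opening: 0.999
pos [0.4992 0.3515 0.1678] toolx [ 0.003  0.004 -1.   ] jaw heading 71.3 j [ 0.42  0.34  1.59  0.    1.21 -0.83] t 1.5 open 0.999 F [-0.2 -0.6 -0.6]
turn rotvec (tool) [0. 0. 0.]  shift in present axes mm [83.8 12.3  0.7]  in turned axes [83.8 12.3  0.7]
[133.20726512 219.50803184]
```

```bash
python3 -m jog '[[[10,12,0],[0,0,0],1],[[20,0,0],[0,0,0],1],[[20,0,0],[0,0,0],1],[[20,0,0],[0,0,0],1],[[12,0,0],[0,0,0],1],[[0,0,0],[0,0,0],1]]'; python3 -c "
from h import *
togo((.488,.3565,.084))
t=optics.grab_frame('side'); cv2.imwrite('pics/c3.png',cv2.resize(t['frame'][90:210,120:280,::-1],(640,480),interpolation=cv2.INTER_CUBIC))"
```

```text
time_s: 2.15
eef_pos: [0.4768, 0.363, 0.0833]
eef_rot: [0.575, -0.412, 0.571, 0.416]
contact_force: [-0.7, 0.1, 0.2]
opening: 1.001
pos [0.4768 0.363  0.0833] toolx [ 0.001  0.007 -1.   ] jaw heading 71.7 j [ 0.45  0.43  1.66  0.01  1.05 -0.8 ] t 2.1 open 1.001 F [-0.7  0.1  0.2]
turn rotvec (tool) [0. 0. 0.]  shift in present axes mm [ -0.8 -12.7  -2.7]  in turned axes [ -0.8 -12.7  -2.7]
```

View pics/c3.png

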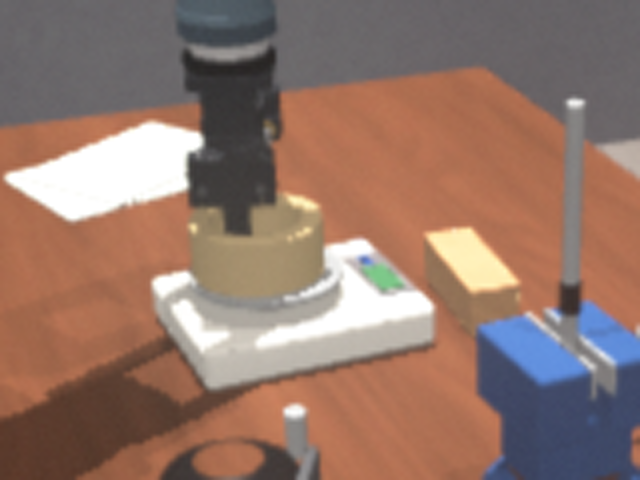

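The inner finger is inside the core and the outer one is beyond the wall. I'll correct y, then close.

```bash
python3 -m jog '[[[0,-12,-2],[0,0,0],1],[[0,0,0],[0,0,0],1],[[0,0,0],[0,0,0],1]]'; python3 -c "
from h import *
togo((.488,.3565,.084))"
```

```text
time_s: 2.5
eef_pos: [0.4898, 0.3587, 0.087]
eef_rot: [0.576, -0.413, 0.569, 0.416]
contact_force: [-0.1, 0.0, 0.6]
opening: 1.0
pos [0.4898 0.3587 0.087 ] toolx [ 0.006  0.009 -1.   ] jaw heading 71.8 j [ 0.43  0.43  1.64  0.01  1.06 -0.82] t 2.5 open 1.0 F [-0.1  0.   0.6]
turn rotvec (tool) [0. 0. 0.]  shift in present axes mm [ 2.9  1.1 -2.7]  in turned axes [ 2.9  1.1 -2.7]
```

```bash
python3 -m jog '[[[3,1,-2],[0,0,0],1],[[0,0,0],[0,0,0],0],[[0,0,0],[0,0,0],0],[[0,0,0],[0,0,0],0],[[0,0,0],[0,0,0],0],[[0,0,0],[0,0,0],0],[[0,0,0],[0,0,0],0],[[0,0,0],[0,0,0],0],[[0,0,0],[0,0,0],0],[[0,0,0],[0,0,0],0]]'; python3 -m jog '[[[-10,0,0],[0,0,0],0],[[-20,0,0],[0,0,0],0],[[-20,0,0],[0,0,0],0],[[0,0,0],[0,0,0],0],[[0,0,0],[0,0,0],0]]';python3 -c "
from h import *
togo((.46,.55,.14),np.radians(71))"
```

```text
time_s: 3.5
eef_pos: [0.4893, 0.3571, 0.0852]
eef_rot: [0.577, -0.413, 0.569, 0.416]
contact_force: [0.3, 0.3, -0.7]
opening: 0.209
time_s: 4.0
eef_pos: [0.4878, 0.3561, 0.1368]
eef_rot: [0.576, -0.413, 0.57, 0.416]
contact_force: [-0.8, 0.4, -1.7]
opening: 0.19
pos [0.4878 0.3561 0.1368] toolx [ 0.005  0.009 -1.   ] jaw heading 71.7 j [ 0.43  0.36  1.63  0.01  1.15 -0.82] t 4.0 open 0.19 F [-0.8  0.4 -1.7]
turn rotvec (tool) [0.013 0.011 0.002]  shift in present axes mm [ -1.5  87.1 175.5]  in turned axes [ -3.2  89.4 174.3]
```

```bash
python3 -m jog '[[[0,10,20],[0.006,0.011,0.002],0],[[0,15,30],[0,0,0],0],[[0,15,30],[0,0,0],0],[[0,15,30],[0,0,0],0],[[0,15,30],[0,0,0],0],[[0,10,20],[0,0,0],0],[[0,5,10],[0,0,0],0],[[0,0,0],[0,0,0],0],[[0,0,0],[0,0,0],0]]';python3 -c "
from h import *
togo((.46,.55,.027),np.radians(71))
t=optics.grab_frame('top'); cv2.imwrite('pics/c4.png',cv2.resize(t['frame'][110:290,30:270,::-1],(640,480),interpolation=cv2.INTER_CUBIC))"
```

```text
time_s: 4.9
eef_pos: [0.4574, 0.5465, 0.1255]
eef_rot: [0.57, -0.412, 0.58, 0.411]
contact_force: [-0.1, -0.5, -1.8]
opening: 0.186
pos [0.4574 0.5465 0.1255] toolx [-0.011 -0.01  -1.   ] jaw heading 71.2 j [ 0.71  0.6   1.3  -0.    1.25 -0.53] t 4.9 open 0.186 F [-0.1 -0.5 -1.8]
turn rotvec (tool) [ 0.004 -0.013 -0.007]  shift in present axes mm [98.4 -2.   5.5]  in turned axes [98.5 -1.3  4.2]
```

View pics/c4.png

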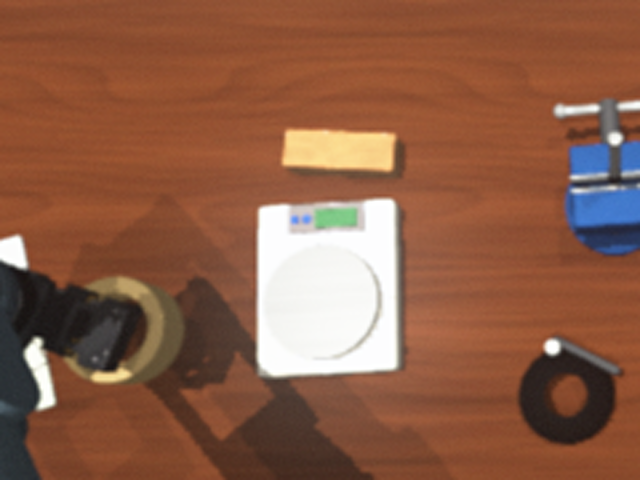

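The roll is held beyond the scale, and the empty pan is in full view, centred at crop (322,302). Next I lower the roll and measure the pan.

```bash
python3 -m jog '[[[15,0,0],[0,-0.012,-0.007],0],[[20,0,0],[0,0,0],0],[[20,0,0],[0,0,0],0],[[20,0,0],[0,0,0],0],[[15,0,0],[0,0,0],0],[[5,0,0],[0,0,0],0],[[0,0,0],[0,0,0],0],[[0,0,0],[0,0,0],0]]';python3 -c "
from h import *
togo((.46,.55,.023),np.radians(71))
t=optics.grab_frame('top')
print('pan',onz(t,(150.75,223.25),.062).round(4))
print('edges',[onz(t,(30+x/2.667,110+y/2.667),.062).round(4)[:2].tolist() for x,y in((264,302),(380,300),(322,244),(322,360))])
m=mask(t,(0,0,165),(180,45,255),(122,180,186,256)); b=cv2.boxPoints(cv2.minAreaRect(m.nonzero() and np.argwhere(m)[:,::-1].astype(np.float32))); W=np.array([onz(t,p,.038)[:2] for p in b]);print(W.round(3).tolist(),W.mean(0).round(4))"
```

```text
time_s: 5.75
eef_pos: [0.4629, 0.5385, 0.0301]
eef_rot: [0.578, -0.41, 0.576, 0.408]
contact_force: [0.4, 0.3, -2.3]
opening: 0.189
pos [0.4629 0.5385 0.0301] toolx [ 0.003 -0.001 -1.   ] jaw heading 70.7 j [ 0.7   0.71  1.35 -0.    1.08 -0.54] t 5.8 open 0.189 F [ 0.4  0.3 -2.3]
turn rotvec (tool) [-0.006  0.     0.003]  shift in present axes mm [7.1 6.5 9.9]  in turned axes [ 7.1  6.5 10. ]
pan [0.4789 0.3108 0.062 ]
edges [[0.4797, 0.3763], [0.4805, 0.2454], [0.5455, 0.3139], [0.4139, 0.3078]]
[[0.603, 0.401], [0.602, 0.238], [0.399, 0.231], [0.401, 0.389]] [0.5013 0.315 ]
```

Pan measured at about (0.480, 0.311), with a diameter of 131 mm, which matches the given 130 mm. Lower the rest of the way and release.

```bash
python3 -m jog '[[[4,0,0],[0,0,0],0],[[3,0,0],[0,0,0],0],[[0,0,0],[0,0,0],0],[[0,0,0],[0,0,0],0]]'; python3 -m jog '[[[0,0,0],[0,0,0],0]]'
```

```text
time_s: 6.2
eef_pos: [0.4642, 0.5401, 0.0258]
eef_rot: [0.579, -0.41, 0.574, 0.408]
contact_force: [0.2, 0.3, -2.0]
opening: 0.188
time_s: 6.3
eef_pos: [0.4642, 0.5402, 0.026]
eef_rot: [0.579, -0.41, 0.574, 0.408]
contact_force: [0.1, -0.8, -0.9]
opening: 0.192
```

```bash
python3 -m jog '[[[3,0,0],[0,0,0],0],[[0,0,0],[0,0,0],0],[[0,0,0],[0,0,0],0.5],[[0,0,0],[0,0,0],0.6],[[0,0,0],[0,0,0],0.7],[[0,0,0],[0,0,0],0.8],[[0,0,0],[0,0,0],0.8],[[0,0,0],[0,0,0],0.8]]'; python3 -m jog '[[[-15,0,0],[0,0,0],0.8],[[-25,0,0],[0,0,0],0.8],[[-35,0,0],[0,0,0],0.8],[[-40,0,0],[0,0,0],0.8],[[-40,0,0],[0,0,0],0.8],[[-40,0,0],[0,0,0],0.8],[[0,0,0],[0,0,0],0.8],[[0,0,0],[0,0,0],0.8]]'; python3 -c "
from h import *
togo((.39,0,.22),np.radians(69))
t=optics.grab_frame('side'); cv2.imwrite('pics/c5.png',cv2.resize(t['frame'][60:240,80:320,::-1],(640,480),interpolation=cv2.INTER_CUBIC))"
```

```text
time_s: 7.1
eef_pos: [0.4649, 0.5408, 0.0239]
eef_rot: [0.58, -0.41, 0.574, 0.409]
contact_force: [0.5, 0.0, -0.5]
opening: 0.71
time_s: 7.9
eef_pos: [0.4629, 0.5399, 0.2336]
eef_rot: [0.581, -0.41, 0.573, 0.409]
contact_force: [-0.6, -0.5, -1.1]
opening: 0.801
pos [0.4629 0.5399 0.2336] toolx [ 0.01   0.006 -1.   ] jaw heading 70.7 j [ 0.7   0.48  1.25 -0.    1.4  -0.54] t 7.9 open 0.801 F [-0.6 -0.5 -1.1]
turn rotvec (tool) [0.03  0.009 0.008]  shift in present axes mm [   9.9 -109.4 -533.7]  in turned axes [  13.6 -125.4 -530.1]
```

View pics/c5.png

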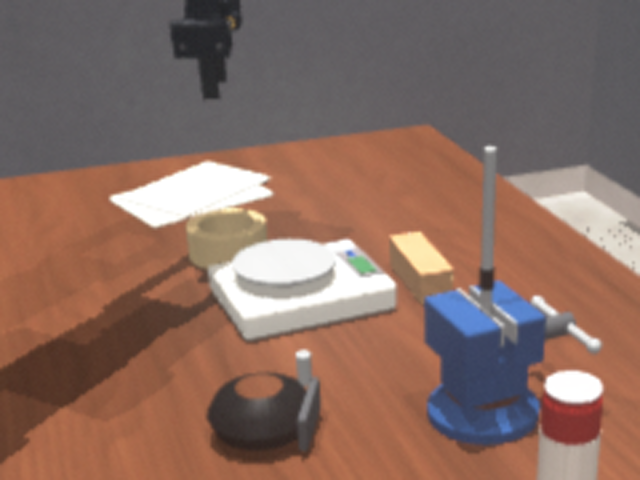

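The roll lies flat on the bench at crop (228,237), clear of the scale. Next I travel past the robot side of the vise to the tray.

```bash
python3 -m jog '[[[0,-5,-25],[0,0,0],0.8],[[0,-10,-45],[0,0,0],0.8],[[0,-10,-45],[0,0,0],0.8],[[0,-10,-45],[0,0,0],0.8],[[0,-10,-45],[0,0,0],0.8],[[0,-10,-45],[0,0,0],0.8],[[0,-10,-45],[0,0,0],0.8],[[0,-10,-45],[0,0,0],0.8],[[0,-10,-45],[0,0,0],0.8],[[0,-10,-45],[0,0,0],0.8],[[0,-10,-40],[0,0,0],0.8],[[0,-5,-20],[0,0,0],0.8]]'; python3 -c "
from h import *
togo((.545,-.347,.18),np.radians(69))"
```

```text
time_s: 9.15
eef_pos: [0.3939, 0.025, 0.2175]
eef_rot: [0.573, -0.409, 0.577, 0.413]
contact_force: [-0.0, -0.2, 0.5]
opening: 0.797
pos [0.3939 0.025  0.2175] toolx [-0.009  0.001 -1.   ] jaw heading 71.1 j [-0.24 -0.21  2.06 -0.    1.3  -1.48] t 9.2 open 0.797 F [-0.  -0.2  0.5]
turn rotvec (tool) [ 0.037 -0.002 -0.009]  shift in present axes mm [  35.7 -263.6 -303.1]  in turned axes [  37.5 -274.3 -293.2]
```

```bash
python3 -m jog '[[[0,-20,-25],[0.01,0,0],0.8],[[0,-27,-30],[0.01,0,0],0.8],[[0,-27,-30],[0.01,0,0],0.8],[[0,-27,-30],[0,0,0],0.8],[[0,-27,-30],[0,0,0],0.8],[[0,-27,-30],[0,0,0],0.8],[[0,-27,-30],[0,0,0],0.8],[[0,-27,-30],[0,0,0],0.8],[[0,-27,-30],[0,0,0],0.8],[[0,-20,-20],[0,0,0],0.8],[[0,0,0],[0,0,0],0.8],[[0,0,0],[0,0,0],0.8]]'; python3 -c "
from h import *
togo((.545,-.347,.16),np.radians(69))
t=optics.grab_frame('side'); a=cv2.resize(t['frame'][190:340,240:390,::-1],(480,480),interpolation=cv2.INTER_CUBIC)
print('tcp px',proj(t,tool()[1]))
cv2.imwrite('pics/c6.png',a)"
```

```text
time_s: 10.35
eef_pos: [0.5281, -0.3456, 0.1966]
eef_rot: [0.578, -0.389, 0.588, 0.411]
contact_force: [-0.4, 0.9, -0.3]
opening: 0.802
pos [ 0.5281 -0.3456  0.1966] toolx [-0.029  0.018 -0.999] jaw heading 68.9 j [-0.76  0.37  1.48 -0.01  1.32 -1.96] t 10.3 open 0.802 F [-0.4  0.9 -0.3]
turn rotvec (tool) [-0.001  0.006 -0.034]  shift in present axes mm [ 36.1 -17.5   4.5]  in turned axes [ 36.6 -16.3   4.7]
tcp px [302.68357338 220.45282062]
```

View pics/c6.png

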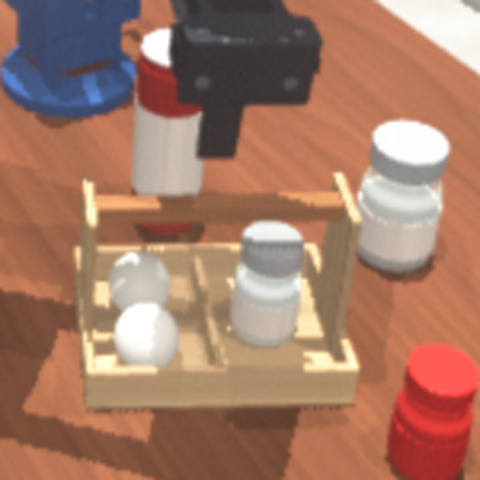

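```bash
python3 -c "
from h import *
t=optics.grab_frame('side')
for p in((97,206),(347,206),(222,206)): print(onz(t,(240+p[0]/3.2,190+p[1]/3.2),.111).round(4))
togo((.546,-.347,.15),np.radians(69))"
```

```text
[ 0.4765 -0.317   0.111 ]
[ 0.6218 -0.3802  0.111 ]
[ 0.549  -0.3486  0.111 ]
pos [ 0.5281 -0.3449  0.1972] toolx [-0.029  0.017 -0.999] jaw heading 69.0 j [-0.76  0.37  1.48 -0.01  1.32 -1.96] t 10.4 open 0.798 F [-0.4 -0.2  0.1]
turn rotvec (tool) [-0.     0.005 -0.033]  shift in present axes mm [ 46.6 -19.    4.2]  in turned axes [ 47.2 -17.5   4.4]
```

```bash
python3 -m jog '[[[5,-8,2],[0,0.006,-0.03],0.8],[[10,-8,2],[0,0,0],0.8],[[0,0,0],[0,0,0],0.8],[[0,0,0],[0,0,0],0.8]]'; python3 -c "
from h import *
togo((.546,-.347,.108),np.radians(69))"
```

```text
time_s: 10.85
eef_pos: [0.5444, -0.3423, 0.1815]
eef_rot: [0.581, -0.4, 0.583, 0.403]
contact_force: [0.4, -0.3, 0.4]
opening: 0.802
pos [ 0.5444 -0.3423  0.1815] toolx [-0.004  0.002 -1.   ] jaw heading 69.2 j [-0.74  0.39  1.48 -0.    1.27 -1.95] t 10.8 open 0.802 F [ 0.4 -0.3  0.4]
turn rotvec (tool) [ 0.004  0.    -0.005]  shift in present axes mm [73.5 -3.5 -3.8]  in turned axes [73.5 -3.2 -3.8]
```

```bash
python3 -m jog '[[[15,-3,-4],[0,0,-0.005],0.8],[[20,0,0],[0,0,0],0.8],[[20,0,0],[0,0,0],0.8],[[15,0,0],[0,0,0],0.8],[[5,0,0],[0,0,0],0.8],[[0,0,0],[0,0,0],0.8],[[0,0,0],[0,0,0],0.8]]'; python3 -c "
from h import *
togo((.547,-.347,.104),np.radians(68.5))"
```

```text
time_s: 11.55
eef_pos: [0.5457, -0.3479, 0.1018]
eef_rot: [0.582, -0.402, 0.582, 0.401]
contact_force: [-0.0, 0.3, 0.2]
opening: 0.8
pos [ 0.5457 -0.3479  0.1018] toolx [ 0.001 -0.001 -1.   ] jaw heading 69.3 j [-0.75  0.49  1.52  0.    1.13 -1.96] t 11.6 open 0.8 F [-0.   0.3  0.2]
turn rotvec (tool) [ 0.013 -0.     0.001]  shift in present axes mm [-2.2 -0.9  1.3]  in turned axes [-2.2 -0.9  1.3]
```

Positioned within about 3 mm of the target. Close gently.

```bash
python3 -m jog '[[[-2,0,1],[0.013,0,0],0.5],[[0,0,0],[0,0,0],0.35],[[0,0,0],[0,0,0],0.3],[[0,0,0],[0,0,0],0.25],[[0,0,0],[0,0,0],0.2],[[0,0,0],[0,0,0],0.1],[[0,0,0],[0,0,0],0],[[0,0,0],[0,0,0],0],[[0,0,0],[0,0,0],0],[[0,0,0],[0,0,0],0]]'; python3 -m jog '[[[-5,0,0],[0,0,0],0],[[-8,0,0],[0,0,0],0],[[-10,0,0],[0,0,0],0],[[-10,0,0],[0,0,0],0],[[0,0,0],[0,0,0],0],[[0,0,0],[0,0,0],0]]'; python3 -c "
from h import *
togo((.547,-.347,.104),np.radians(68.5))
t=optics.grab_frame('side'); a=cv2.resize(t['frame'][150:330,220:400,::-1],(540,540),interpolation=cv2.INTER_CUBIC)
cv2.imwrite('pics/c7.png',a)"
```

```text
time_s: 12.55
eef_pos: [0.5478, -0.3481, 0.1077]
eef_rot: [0.585, -0.4, 0.584, 0.395]
contact_force: [0.1, 0.3, 0.4]
opening: 0.154
time_s: 13.15
eef_pos: [0.5458, -0.3466, 0.1408]
eef_rot: [0.585, -0.398, 0.585, 0.397]
contact_force: [1.1, -0.6, -5.1]
opening: 0.158
pos [ 0.5458 -0.3466  0.1408] toolx [ 0.001 -0.001 -1.   ] jaw heading 68.5 j [-0.75  0.44  1.5   0.    1.19 -1.94] t 13.2 open 0.158 F [ 1.1 -0.6 -5.1]
turn rotvec (tool) [-0.001 -0.     0.001]  shift in present axes mm [36.8 -1.2  0.1]  in turned axes [36.8 -1.2  0.1]
```

View pics/c7.png

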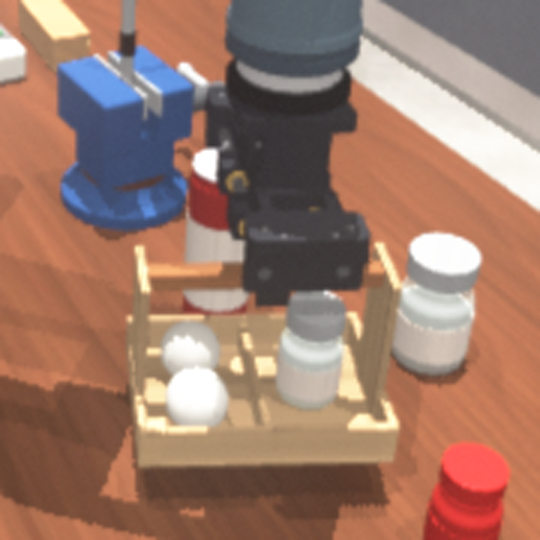

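The grasp is good: the tray hangs level, with the balls at crop (190,350) and (197,398) and the jar upright at (312,350). Lift clear of the can and the jaws.

```bash
python3 -m jog '[[[-10,0,0],[0,0,0],0],[[-20,0,0],[0,0,0],0],[[-25,0,0],[0,0,0],0],[[-25,0,0],[0,0,0],0],[[-25,0,0],[0,0,0],0],[[-20,0,0],[0,0,0],0],[[-10,0,0],[0,0,0],0],[[-5,0,0],[0,0,0],0],[[0,0,0],[0,0,0],0],[[0,0,0],[0,0,0],0]]'; python3 -c "
from h import *
togo((.38,-.02,.29),np.radians(68.5))"
```

```text
time_s: 14.2
eef_pos: [0.5441, -0.3451, 0.2855]
eef_rot: [0.584, -0.396, 0.585, 0.4]
contact_force: [0.1, -0.8, -5.2]
opening: 0.159
pos [ 0.5441 -0.3451  0.2855] toolx [-0.004  0.004 -1.   ] jaw heading 68.5 j [-0.75  0.31  1.38  0.    1.46 -1.94] t 14.2 open 0.159 F [ 0.1 -0.8 -5.2]
turn rotvec (tool) [-0.001  0.002 -0.005]  shift in present axes mm [ -2.7 272.1 242.1]  in turned axes [ -4.5 271.9 242.3]
```

```bash
python3 -m jog '[[[0,8,7],[0,0,0],0],[[0,16,14],[0,0,0],0],[[0,24,21],[0,0,0],0],[[-1,28,25],[0,0,0],0],[[-1,28,25],[0,0,0],0],[[-1,28,25],[0,0,0],0],[[-1,28,25],[0,0,0],0],[[0,28,25],[0,0,0],0],[[0,26,24],[0,0,0],0],[[0,20,20],[0,0,0],0],[[0,12,18],[0,0,0],0],[[0,6,15],[0,0,0],0]]'; python3 -c "
from h import *
togo((.477,.311,.24),np.radians(68.5))"
```

```text
time_s: 15.4
eef_pos: [0.3824, -0.0063, 0.2793]
eef_rot: [0.582, -0.387, 0.588, 0.407]
contact_force: [0.8, -0.5, -5.0]
opening: 0.152
pos [ 0.3824 -0.0063  0.2793] toolx [-0.022  0.019 -1.   ] jaw heading 68.3 j [-0.34 -0.3   2.    0.01  1.47 -1.53] t 15.4 open 0.152 F [ 0.8 -0.5 -5. ]
turn rotvec (tool) [-0.004  0.009 -0.028]  shift in present axes mm [ 43.   28.4 329.4]  in turned axes [ 39.3  28.3 329.9]
```

```bash
python3 -m jog '[[[0,2,15],[0,0.003,-0.009],0],[[0,2,22],[0,0.003,-0.009],0],[[0,3,30],[0,0.003,-0.009],0],[[1,3,35],[0,0,0],0],[[1,3,35],[0,0,0],0],[[1,3,35],[0,0,0],0],[[1,3,35],[0,0,0],0],[[1,3,35],[0,0,0],0],[[1,2,28],[0,0,0],0],[[1,2,20],[0,0,0],0],[[0,2,12],[0,0,0],0],[[0,0,5],[0,0,0],0]]';python3 -m jog '[[[0,0,0],[0,0,0],0],[[0,0,0],[0,0,0],0],[[0,0,0],[0,0,0],0]]'; python3 -c "
from h import *
togo((.4795,.311,.20),np.radians(68.5))"
```

```text
time_s: 16.6
eef_pos: [0.4565, 0.3057, 0.261]
eef_rot: [0.579, -0.396, 0.59, 0.401]
contact_force: [-0.2, -0.5, -5.5]
opening: 0.156
time_s: 16.9
eef_pos: [0.4554, 0.3041, 0.2602]
eef_rot: [0.578, -0.396, 0.591, 0.4]
contact_force: [0.2, -0.2, -4.6]
opening: 0.152
pos [0.4554 0.3041 0.2602] toolx [-0.019 -0.004 -1.   ] jaw heading 68.5 j [ 0.37  0.12  1.65  0.    1.39 -0.83] t 16.9 open 0.152 F [ 0.2 -0.2 -4.6]
turn rotvec (tool) [ 0.    -0.011 -0.016]  shift in present axes mm [ 59.7 -20.8  15.9]  in turned axes [ 60.2 -19.9  15.3]
```

```bash
python3 -m jog '[[[5,-5,4],[0,-0.005,-0.008],0],[[10,-10,7],[0,-0.005,-0.008],0],[[15,-5,4],[0,0,0],0],[[10,0,0],[0,0,0],0],[[0,0,0],[0,0,0],0],[[0,0,0],[0,0,0],0],[[0,0,0],[0,0,0],0]]'; python3 -c "
from h import *
togo((.4795,.311,.20),np.radians(68.5))
t=optics.grab_frame('side');u=optics.grab_frame('top')
np.save('pics/s8.npy',t['frame']);np.save('pics/t8.npy',u['frame'])
a=cv2.resize(t['frame'][90:210,120:280,::-1],(400,300),interpolation=cv2.INTER_CUBIC);b=cv2.resize(u['frame'][150:270,80:240,::-1],(400,300),interpolation=cv2.INTER_CUBIC)
cv2.imwrite('pics/c8.png',cv2.resize(np.hstack([a,b]),(800,300)))"
```

```text
time_s: 17.6
eef_pos: [0.4815, 0.3088, 0.215]
eef_rot: [0.585, -0.397, 0.586, 0.397]
contact_force: [-0.5, 0.1, -4.9]
opening: 0.155
pos [0.4815 0.3088 0.215 ] toolx [-0.001 -0.002 -1.   ] jaw heading 68.3 j [ 0.36  0.21  1.65 -0.    1.29 -0.83] t 17.6 open 0.155 F [-0.5  0.1 -4.9]
turn rotvec (tool) [-0.003 -0.002  0.   ]  shift in present axes mm [15.   2.7  1.3]  in turned axes [15.   2.7  1.3]
```

View pics/c8.png

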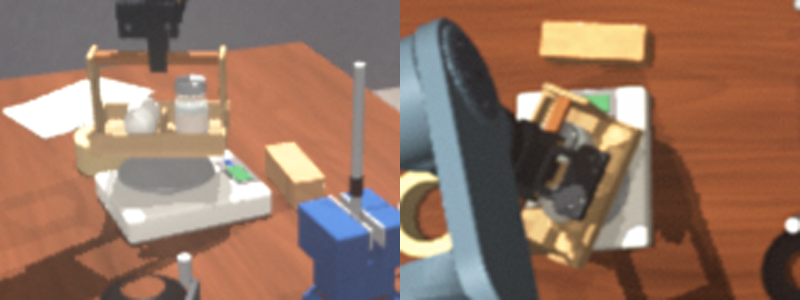

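The tray is level over the pan with the jar and balls in place. Lower it slowly.

```bash
python3 -c "
from h import *
class D: pass
t=optics.grab_frame('side'); print(onz(t,(183.8,112.8),.219).round(4))"
python3 -m jog '[[[6,2,1],[0,0,0],0],[[8,0,0],[0,0,0],0],[[8,0,0],[0,0,0],0],[[6,0,0],[0,0,0],0],[[5,0,0],[0,0,0],0],[[3,0,0],[0,0,0],0],[[0,0,0],[0,0,0],0],[[0,0,0],[0,0,0],0]]'; python3 -c "
from h import *
togo((.4795,.311,.17),np.radians(68.5))"
```

```text
[0.4822 0.3027 0.219 ]
time_s: 18.55
eef_pos: [0.4801, 0.3109, 0.1768]
eef_rot: [0.585, -0.398, 0.585, 0.397]
contact_force: [-0.2, -1.0, -5.3]
opening: 0.153
pos [0.4801 0.3109 0.1768] toolx [ 0.001 -0.001 -1.   ] jaw heading 68.3 j [ 0.37  0.25  1.68 -0.    1.21 -0.82] t 18.6 open 0.153 F [-0.2 -1.  -5.3]
turn rotvec (tool) [-0.003 -0.001  0.002]  shift in present axes mm [ 6.8  0.5 -0.1]  in turned axes [ 6.8  0.5 -0.2]
```

```bash
python3 -m jog '[[[3,0,0],[0,0,0],0],[[3,0,0],[0,0,0],0],[[0,0,0],[0,0,0],0],[[0,0,0],[0,0,0],0]]'; python3 -m jog '[[[2,0,0],[0,0,0],0],[[0,0,0],[0,0,0],0],[[0,0,0],[0,0,0],0]]';python3 -m jog '[[[2,0,0],[0,0,0],0],[[0,0,0],[0,0,0],0],[[0,0,0],[0,0,0],0]]'
```

```text
time_s: 18.95
eef_pos: [0.4806, 0.3111, 0.1711]
eef_rot: [0.586, -0.398, 0.584, 0.396]
contact_force: [0.1, 0.3, -4.7]
opening: 0.151
time_s: 19.25
eef_pos: [0.4811, 0.3117, 0.1701]
eef_rot: [0.586, -0.398, 0.584, 0.397]
contact_force: [-0.1, 0.3, -4.6]
opening: 0.155
time_s: 19.55
eef_pos: [0.4811, 0.3125, 0.1702]
eef_rot: [0.587, -0.398, 0.583, 0.397]
contact_force: [-0.4, -0.5, -4.7]
opening: 0.154
```

```bash
python3 -m jog '[[[3,0,0],[0,0,0],0],[[2,0,0],[0,0,0],0],[[0,0,0],[0,0,0],0]]'; python3 -m jog '[[[3,0,0],[0,0,0],0],[[0,0,0],[0,0,0],0],[[0,0,0],[0,0,0],0]]';python3 -c "
from h import *
togo((.4795,.311,.168),np.radians(68.5))"
```

```text
time_s: 19.85
eef_pos: [0.4812, 0.3132, 0.1701]
eef_rot: [0.587, -0.398, 0.582, 0.397]
contact_force: [0.6, 0.5, -5.9]
opening: 0.157
time_s: 20.15
eef_pos: [0.4818, 0.3145, 0.17]
eef_rot: [0.588, -0.398, 0.581, 0.398]
contact_force: [-0.1, 2.0, -2.6]
opening: 0.156
pos [0.4818 0.3145 0.17  ] toolx [ 0.008  0.005 -1.   ] jaw heading 68.4 j [ 0.37  0.26  1.68  0.    1.19 -0.82] t 20.1 open 0.156 F [-0.1  2.  -2.6]
turn rotvec (tool) [-0.001  0.008  0.006]  shift in present axes mm [ 2.   0.9 -4.1]  in turned axes [ 2.   0.8 -4.1]
```

z has stopped at 0.170, which is the expected contact height of 0.062 + 0.108, and the load is transferring. I'll release and back off upward.

```bash
python3 -m jog '[[[0,0,0],[0,0.004,0.004],0],[[0,0,0],[0,0,0],0],[[0,0,0],[0,0,0],0.25],[[0,0,0],[0,0,0],0.3],[[0,0,0],[0,0,0],0.35],[[0,0,0],[0,0,0],0.45],[[0,0,0],[0,0,0],0.55],[[0,0,0],[0,0,0],0.6],[[0,0,0],[0,0,0],0.6]]'; python3 -c "
from h import *
togo((.4818,.3145,.25),np.radians(68.5))
t=optics.grab_frame('side');
a=cv2.resize(t['frame'][90:210,120:280,::-1],(640,480),interpolation=cv2.INTER_CUBIC)
cv2.imwrite('pics/c9.png',a)"
```

```text
time_s: 21.05
eef_pos: [0.4834, 0.3143, 0.17]
eef_rot: [0.587, -0.398, 0.583, 0.397]
contact_force: [-0.3, 0.4, 0.4]
opening: 0.595
pos [0.4834 0.3143 0.17  ] toolx [ 0.005  0.003 -1.   ] jaw heading 68.4 j [ 0.37  0.26  1.68  0.    1.19 -0.82] t 21.1 open 0.595 F [-0.3  0.4  0.4]
turn rotvec (tool) [-0.002  0.005  0.004]  shift in present axes mm [-80.    1.3   0. ]  in turned axes [-80.    1.6  -0.4]
```

View pics/c9.png

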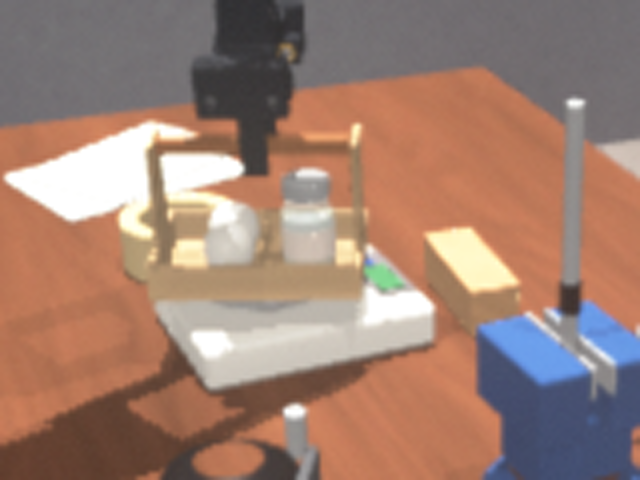

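The tray stands on the pan, released, with its contents upright. Raise the arm and move it aside.

```bash
python3 -m jog '[[[-8,0,0],[0,0,0],0.6],[[-15,0,0],[0,0,0],0.6],[[-25,0,0],[0,0,0],0.6],[[-35,0,0],[0,0,0],0.6],[[-40,0,0],[0,0,0],0.6],[[-30,10,0],[0,0,0],0.6],[[-10,30,0],[0,0,0],0.6],[[0,40,0],[0,0,0],0.6],[[0,40,0],[0,0,0],0.6],[[0,20,0],[0,0,0],0.6],[[0,0,0],[0,0,0],0.6]]'; python3 -m jog '[[[0,40,-20],[0,0,0],0.6],[[0,0,-45],[0,0,0],0.6],[[0,0,-45],[0,0,0],0.6],[[0,0,-45],[0,0,0],0.6],[[0,0,-45],[0,0,0],0.6],[[0,0,-20],[0,0,0],0.6],[[0,0,0],[0,0,0],0.6],[[0,0,0],[0,0,0],0.6],[[0,0,0],[0,0,0],0.6]]'; python3 -c "
from h import *
togo((.48,.31,.25))
u=optics.grab_frame('top'); t=optics.grab_frame('side')
b=cv2.resize(u['frame'][130:270,60:240,::-1],(720,560),interpolation=cv2.INTER_CUBIC)
cv2.imwrite('pics/c10.png',b)"
```

```text
time_s: 22.2
eef_pos: [0.3492, 0.3668, 0.354]
eef_rot: [0.593, -0.397, 0.578, 0.396]
contact_force: [0.9, -0.2, -0.7]
opening: 0.602
time_s: 23.1
eef_pos: [0.2305, 0.1723, 0.3568]
eef_rot: [0.597, -0.4, 0.573, 0.395]
contact_force: [-0.3, 0.1, 0.4]
opening: 0.598
pos [0.2305 0.1723 0.3568] toolx [ 0.033  0.013 -0.999] jaw heading 68.4 j [ 0.21 -0.66  2.07  0.01  1.7  -0.98] t 23.1 open 0.598 F [-0.3  0.1  0.4]
turn rotvec (tool) [0. 0. 0.]  shift in present axes mm [ 116.7 -178.5  217.2]  in turned axes [ 116.7 -178.5  217.2]
```

View pics/c10.png

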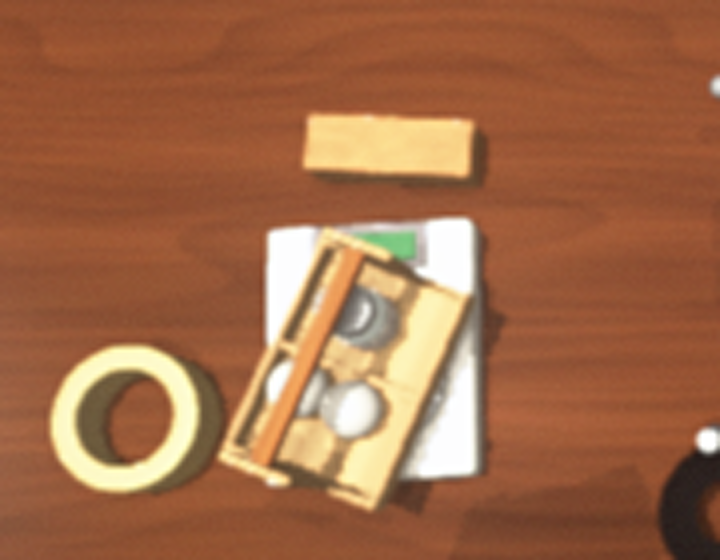

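```bash
python3 -c "
from h import *
u=optics.grab_frame('top')
c=lambda x,y:(60+x/4,130+y/4)
a,b=onz(u,c(352,250),.179),onz(u,c(262,463),.179);m=(a+b)/2
print('bar',m.round(4),np.linalg.norm(a-b).round(3),'off pan mm',((m-[.4795,.311,0])[:2]*1000).round(1))
p,q=onz(u,c(470,297),.092),onz(u,c(378,510),.092);d=(p-q)/np.linalg.norm(p-q);n=np.array([-d[1],d[0],0]);print('rim long side',np.linalg.norm(p-q).round(3),'ctr',((p+q)/2+n*.06).round(4))
r0=onz(u,c(126,420),.048);print('roll',r0.round(4),'dist',np.linalg.norm((r0-[.4795,.311,.048])))
print(r.observe()['dq'].round(3)); r.job_done()"
```

```text
bar [0.4776 0.3133 0.179 ] 0.153 off pan mm [-1.9  2.3]
rim long side 0.166 ctr [0.4756 0.3116 0.092 ]
roll [0.4469 0.4929 0.048 ] dist 0.18476960865141986
[ 0.002  0.     0.008 -0.002  0.001 -0.004]
the job is handed in; nothing more can be done
```

The job is done and handed in at about 23 s; no verdict is reported. I moved the roll of tape off the pan onto the bench. I then picked the tray up by its bar, carried it level on the robot side of the vise, set it on the pan and let go.

- **Tray position:** the bar puts the tray about 3 mm from the pan's centre, and the rim puts it about 4 mm off. The limit is 20 mm.
- **Contents:** the jar is upright and both balls are in the tray. The tray looks level in the pictures.
- **Roll:** it lies flat on the bench, about 185 mm from the pan's centre.
- **Arm:** it is clear of everything, with no significant contact force.
- **Other objects:** the arm's path kept clear of the vise and shaft. The cardboard box and the driver head look unmoved. I did not view the can again after the lift, but the arm and tray only passed above it and beside it.
- **Disagreement:** while lowering the tray, small downward moves had no effect and the force reading dropped late. I judged contact from the height stopping at 0.170 m, the expected value. The last downward moves shifted the tool about 3 mm sideways, well within tolerance.

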